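# Hang the tape roll on its bar and push it home

## Task

Take the big green tape roll out of its wooden cradle and hang it over the bar of the holder with the green disc, so that the bar carries it through its core. Then push it along the bar until it sits fully home, flush against the green disc, and leave it hanging there; do not disturb the jar, the bottle, the loose lid or the knife.

Things in the scene. Friction and masses are not known exactly. Their poses are not given: they have to be found in the camera images.
- roll: full roll of green tape on a brown card core: a thick ring, outer diameter 130, bore 76 (wall 27 thick), 40 wide, about 300 g. Origin at the ring's centre, x along the bore's axis, level at the start. Can be gripped across its width at the top of the rim; when it hangs, only the 27 mm wall lies above the bar, so fingers reaching deeper than that hit the bar.
- cradle: the fixed wooden cradle, 50 (x) by 160 (y), with a 12 thick base and two chocks 28 high that stop the roll from rolling. Origin at the centre of its underside on the table; the roll stands on its base with its axis along the cradle's x.
- green_holder_root (a point): where the bar meets the GREEN disc: on the bar's axis, in the disc's front face, 150 above the table. The level bar, diameter 18, runs from here along -x (roughly towards the robot) for 150 to a free end with a green collar, diameter 30, 6 thick. y is across the bar, z up. A hanging roll's centre is 29 below the axis; fully home it is 20 in front of the disc.
- green_holder: fixed holder that carries the green disc and bar: grey base 12 high, 130 wide, from 40 behind the disc's face to 150 before it; upright disc of diameter 100, 8 thick, centred 150 up; post behind it up to 190. Origin on the table straight below the point green_holder_root, same axes.
- blue_holder_root (a point): the same point of the second, identical fixed holder, with a BLUE disc and collar: not the roll's place. The two holders stand side by side in either order.
- jar: closed clear jar with a teal cap, diameter 84, 110 high; origin at the centre of its underside. Leave alone.
- white_bottle: white bottle with a red cap, diameter 60, 170 high; origin at the centre of its underside. Leave alone.
- teal_lid: loose teal lid lying flat, diameter 100, 16 high; origin at the centre of its underside. Leave alone.
- knife: yellow closed utility knife lying flat, 150 long along its x, 32 wide, 22 high; origin at the centre of its underside. Leave alone.
Not all that is in view belongs to the job. Of the things shaped like the roll, the green one is meant.

How it is judged:
By the outcome, as a careful person would: the job done as asked, in the order asked, and still so for the second after the job is handed in, with the robot touching nothing.
It also fails if it takes over 53 s, if anything falls off the work surface, if the arm or the gripper's body presses on something with over 40 N, if the wrist force passes 120 N, or if a joint passes its speed limit or range.

## Robot

A 6-joint arm with a two-finger parallel gripper is mounted at the origin on the work surface. World frame = base frame: x ahead of the robot, y to its left, z up, the work surface at z = 0. Lengths are in mm, angles in rad, forces in N, time in s.
With the tool pointing down it reaches from about 400 to 925 mm from the base axis. Payload 12.5 kg.
Tool frame: the origin (TCP) lies between the finger pads; the fingertips stand 11 mm ahead of it and the grasp point (between the pads) lies 8 mm behind it (env.tip_extent is the distance from the TCP to the fingertips, in mm); x points along the fingers, z is the direction in which the jaws open and shut, and the axes are right-handed (so a half turn about x gives the same grasp; the last joint's range is limited). The gripper opens to 95 mm and grips with 3 to 60 N. Pads are 20 mm wide; open, the fingers measure 119 mm over their backs; the gripper's body (75 mm by 180 mm) begins 59 mm behind the grasp point.
Start: joints at [1.031, 0.491, 1.559, -0, 1.092, -0.106], TCP at [262.687, 567.134, 225.661] pointing down, gripper open.
Joint ranges: [-3.1, 3.1], [-0.84, 2.19], [0.05, 2.79], [-1.13, 4.28], [0.06, 2.93], [-2.69, 2.69]. Speed limits (rad/s): [2.22, 2.22, 2.79, 3.14, 3.14, 3.14].

## Interface

Orientations are given as [roll, pitch, yaw] about the fixed x, y, z axes, in that order (R = Rz(yaw) Ry(pitch) Rx(roll)).
In Python, from cell import status, imaging, env gives the robot as it stands. The module is installed in compiled form; this text tells all that it offers.
- The arm moves only by the tool apply_moves, never from a script. Its argument "increments" is a list of rows, each a list of 5 numbers: the closure, from 0 (fully open) to 1 (shut), then the shift along the tool's x, y, z in mm, then the turn about the tool's x in degrees. A call has 1 to 10 rows; each row shifts and turns the commanded pose from where the row before left it, along the tool's axes as they then stand; what a row does not reach is not made up. A row lasts 1/10 s, in which the tool goes at most 50 mm and 8.59 degrees, less where a joint would pass 70% of its speed; a pose out of reach is approached as far as the arm can. A call with a gripper value outside its range is refused whole. The fingers move at their own pace and stop on an object; the grip force is fixed at half the most. Time passes only in rows, so rows that do not move let the fingers close. It gives the time, the measured TCP pose, the force and the opening at its end, in the units of the state.
- status.state(): the state, without advancing time (a new reading comes with each control period).
- imaging.read_camera(name): name is "side" or "top" or "wrist"; returns a dict with "pixels" (480x640x3 uint8, red, green, blue), "fovy" (degrees; the focal length in pixels is half the picture's height over the tangent of half this angle, whatever the lens; pixels are square), "cx", "cy" (the principal point, pixels), "R" (3x3) and "t" (3): a world point X has camera coordinates R X + t. Camera axes: x right, y down, z forward; pixel columns grow to the right and rows downward; lengths in mm; the calibration is good to about 2 mm. A picture is of the moment at which its call begins. There is no depth.
- env.job_done(): hands the job in, once; it reports no verdict.
The state is a dict: "t": time; "joints": joint angles; "qvel": joint speeds; "tau": joint torques, N m; "eef_pos": TCP position; "tcp_rot": TCP orientation; "ft_force": force on the tool from outside, world axes, zero at the start; "moment": the same for the moment, N m; "opening": opening from 0.0 (shut) to 1.0 (fully open).
Only numpy, scipy, OpenCV 4.12 (cv2) and the standard library are available. Lean on these libraries where they do the work, as an engineer would, in place of code of your own. Each camera call takes 0.05 s, during which the arm holds its last target. There are 200 camera calls.

## Working session

There is one attempt and no reset: what is moved stays moved. The work goes in short steps, Python scripts to look and compute and a tool call to move; the robot and the scene stay as the last step left them, time stands still between calls to the robot, and variables do not carry over. Pictures are saved under pics/ and viewed, about 8 in all and at most 12, crops included, and the job is handed in when it is done.

Besides the shell and the picture viewer there is one more tool, called after ">>>" as name([rows], argument=value, ...), one row to a line, values as JSON. apply_moves: Moves the arm, as the interface text tells. Its arguments: {"type":"object","properties":{"increments":{"type":"array"}},"required":["increments"]}

```bash
mkdir -p pics; cat > h.py <<'E'
from cell import status, imaging, env
import numpy as np, cv2
def snap(n,f=None):
    c=imaging.read_camera(n)
    if f: cv2.imwrite('pics/'+f,c['pixels'][:,:,::-1])
    c['f']=240/np.tan(np.radians(c['fovy'])/2); c['R']=np.array(c['R']); c['t']=np.array(c['t']).ravel()
    return c
def ray(c,u,v):
    d=c['R'].T@np.array([(u-c['cx'])/c['f'],(v-c['cy'])/c['f'],1]); return -c['R'].T@c['t'],d
def onplane(c,u,v,z):
    o,d=ray(c,u,v); return o+d*(z-o[2])/d[2]
def proj(c,X):
    p=c['R']@np.array(X,float)+c['t']; return c['cx']+c['f']*p[0]/p[2],c['cy']+c['f']*p[1]/p[2]
def tri(c1,p1,c2,p2):
    o1,d1=ray(c1,*p1);o2,d2=ray(c2,*p2)
    s=np.linalg.lstsq(np.c_[d1,-d2],o2-o1,rcond=None)[0]
    a=o1+s[0]*d1;b=o2+s[1]*d2
    return (a+b)/2,np.linalg.norm(a-b)
E
python3 - <<'E'
from h import *
ims=[]
for n in ['top','side','wrist']:
    c=snap(n,n+'0.png'); print(n,c['fovy'],c['cx'],c['cy'],(-c['R'].T@c['t']).round(),c['R'].round(2).tolist())
print(status.state())
E
```

```text
top 51.814813126802605 331.03886583681975 234.6976324881618 [ 378.  -49. 1086.] [[-0.02, -1.0, 0.02], [-0.99, 0.01, -0.13], [0.13, -0.02, -0.99]]
side 46.30965470035775 322.17987195723595 243.99175134778784 [ -57. -585.  909.] [[0.71, -0.71, 0.01], [-0.5, -0.51, -0.71], [0.51, 0.49, -0.71]]
wrist 68.85986359863148 316.14561633957413 242.0728058799479 [199. 596. 384.] [[0.42, 0.91, -0.0], [0.88, -0.41, 0.25], [0.23, -0.11, -0.97]]
{'t': 0.15, 'joints': array([ 1.03139679e+00,  4.91398231e-01,  1.55929887e+00, -1.22540572e-05,
        1.09169403e+00, -1.05619323e-01]), 'qvel': array([ 2.37198548e-03,  6.11868343e-05, -3.52693566e-03,  1.81942099e-03,
       -1.84819570e-03, -1.60439592e-03]), 'tau': array([ 1.56433205e-03, -6.12902713e+01, -2.58273071e+01,  6.92754099e-02,
        4.73476178e-02, -1.14043903e-04]), 'eef_pos': array([262.59922626, 566.97817442, 225.21383416]), 'tcp_rot': array([ 3.04958567,  1.56999777, -2.09657787]), 'ft_force': array([-0.34395469,  0.77030376,  0.62052994]), 'moment': array([0.01984538, 0.02216858, 0.0298938 ]), 'opening': 1.0012760050858254}
```

View pics/top0.png

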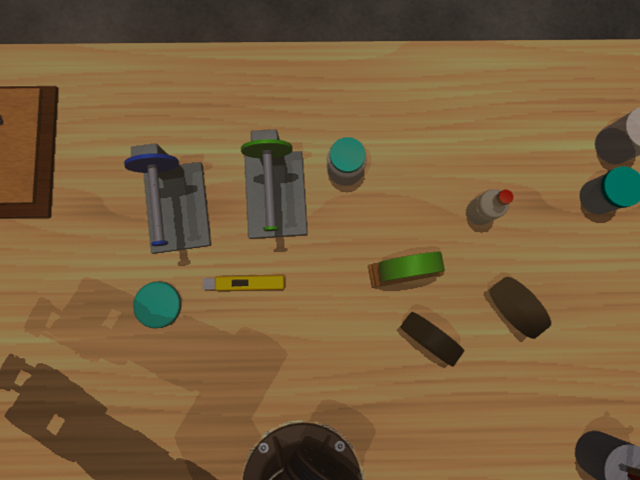

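View pics/side0.png

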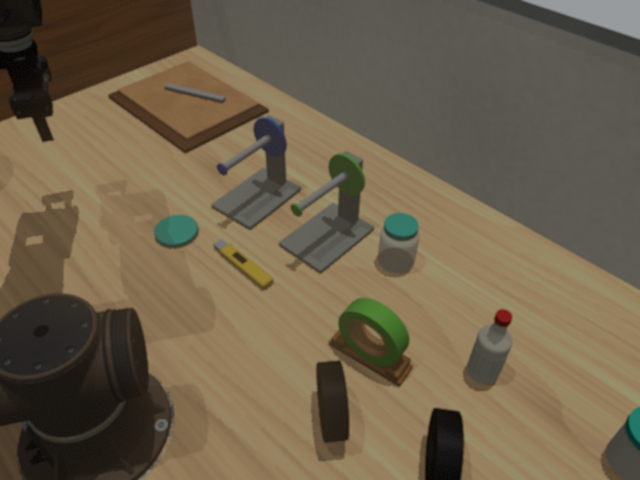

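Lookalikes of the roll are the green ring in the cradle at top (410,268), a black roll at (430,340) and a black roll at (520,308). I choose the green one. The holder with the green disc is at top (267,148) and side (346,174); the blue one is at (152,162).

```bash
cat > m.py <<'E'
from h import *
def green(c,lo=(38,90,40),hi=(72,255,255)):
    return cv2.inRange(cv2.cvtColor(c['pixels'],cv2.COLOR_RGB2HSV),lo,hi)
def blobs(c,amin=15):
    n,l,s,ce=cv2.connectedComponentsWithStats(green(c))
    return sorted([(int(s[i,4]),s[i,:4].tolist(),ce[i].round(1).tolist(),l==i) for i in range(1,n) if s[i,4]>amin],key=lambda b:-b[0])
E
python3 - <<'E'
from m import *
T=snap('top');S=snap('side')
for c in (T,S):
    for b in blobs(c): 
        cn=np.argwhere(b[3])[:,::-1].astype(np.float32); print(b[:3],[np.round(q,1) for q in cv2.minAreaRect(cn)])
R=cv2.Rodrigues
from scipy.spatial.transform import Rotation as Ro
s=status.state(); print(Ro.from_euler('xyz',s['tcp_rot']).as_matrix().round(3))
t=T['pixels'][230:300,350:470];u=S['pixels'][280:400,310:430]
t=cv2.resize(t,(480,280));u=cv2.resize(u,(300,300))
w=np.zeros((600,480,3),np.uint8);w[:280]=t;w[290:590,:300]=u
cv2.imwrite('pics/crop1.png',w[:,:,::-1])
E
```

```text
(1247, [380, 252, 64, 29], [411.5, 265.6]) [array([411.2, 265.4]), array([20.7, 62.3]), np.float64(80.7)]
(600, [241, 139, 51, 19], [266.9, 147.5]) [array([266., 148.]), array([18., 50.]), np.float64(90.0)]
(65, [263, 226, 16, 5], [270.6, 227.8]) [array([270.5, 228. ]), array([ 4., 15.]), np.float64(90.0)]
(2254, [340, 298, 69, 68], [376.9, 328.1]) [array([374. , 331.2]), array([71.4, 54.3]), np.float64(38.7)]
(895, [330, 153, 34, 42], [347.7, 173.2]) [array([347.6, 173.6]), array([44.4, 29.7]), np.float64(56.3)]
(80, [292, 203, 10, 12], [296.4, 208.9]) [array([296.2, 208.8]), array([11.6,  7.4]), np.float64(53.1)]
[[-0.    -0.907  0.42 ]
 [-0.     0.42   0.907]
 [-1.     0.    -0.   ]]
```

View pics/crop1.png

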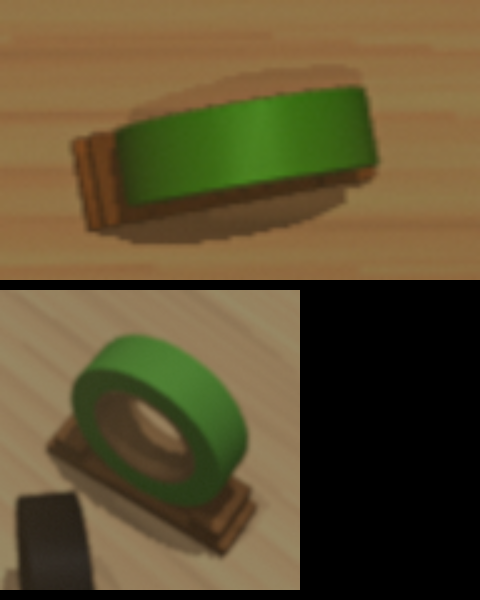

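The crop shows the green ring standing in its wooden cradle, on a brown core. Its top-view outline has corners near (380,262), (441,252), (444,270) and (384,281), so it is the right object.

```bash
python3 - <<'E'
from m import *
T=snap('top');S=snap('side')
B=[blobs(T),blobs(S)]
print('roll y@77',onplane(T,411.2,265.4,77).round(1),'crest@142',onplane(T,411.2,265.4,142).round(1))
for z in(77,): 
  a,b,c,d=[onplane(T,*p,z) for p in((380,262),(441,252),(444,270.5),(384,281))]
  print('edge yaws',np.degrees(np.arctan2(*( (a-b)[:2]*[-1,1]))),np.degrees(np.arctan2(*((d-c)[:2]*[-1,1]))),(a+b+c+d)/4)
k=tri(T,B[0][2][2],S,B[1][2][2]);dd=tri(T,B[0][1][2],S,B[1][1][2])
print('collar',k,'disc',dd)
for c,b in((T,B[0]),(S,B[1])): print('collar@150',onplane(c,*b[2][2],150).round(1),'disc@150',onplane(c,*b[1][2],150).round(1))
v=(dd[0]-k[0]);print('bar yaw',np.degrees(np.arctan2(v[1],v[0])),np.linalg.norm(v))
E
```

```text
roll y@77 [ 445.7 -230.3   77. ] crest@142 [ 441.4 -218.6  142. ]
edge yaws 8.413824669545294 8.941707779367812 [ 443.78446742 -232.47090601   77.        ]
collar (array([516.90274512,  49.29494328, 151.13293498]), np.float64(0.683139924468665)) disc (array([675.58894395,  55.87284833, 152.30602771]), np.float64(1.4350873539619813))
collar@150 [516.8  49.6 150. ] disc@150 [675.8  56.6 150. ]
collar@150 [518.  50. 150.] disc@150 [678.5  57.5 150. ]
bar yaw 2.37368186640252 158.8268071934552
```

>>> apply_moves([
  [0, -15, 0, 0, 8.1],
  [0, -15, 0, 0, 8.1],
  [0, -15, 0, 0, 8.1],
  [0, -15, 0, 0, 8.1],
  [0, -15, 0, 0, 8.1],
  [0, -15, 0, 0, 8.1],
  [0, -15, 0, 0, 8.1],
  [0, 0, 0, 45, 0],
  [0, 0, 0, 45, 0],
  [0, 0, 0, 45, 0],
])

```text
t: 1.35
eef_pos: [397.5, 587.1, 331.1]
tcp_rot: [0.766, 1.57, 0.914]
ft_force: [0.5, 0.0, -0.0]
opening: 1.002
```

>>> apply_moves([
  [0, 0, -45, 0, 0],
  [0, 0, -45, 0, 0],
  [0, 0, -45, 0, 0],
  [0, 0, -45, 0, 0],
  [0, 0, -45, 0, 0],
  [0, 0, -45, 0, 0],
  [0, 0, -45, 0, 0],
  [0, 0, -45, 0, 0],
  [0, 0, -45, 0, 0],
  [0, 0, -45, 0, 0],
])

```text
t: 2.35
eef_pos: [462.2, 140.1, 330.8]
tcp_rot: [0.078, 1.57, 0.226]
ft_force: [0.6, 0.8, -0.1]
opening: 1.001
```

>>> apply_moves([
  [0, 0, -45, 0, 0],
  [0, 0, -45, 0, 0],
  [0, 0, -45, 0, 0],
  [0, 0, -45, 0, 0],
  [0, 0, -45, 0, 0],
  [0, 0, -45, 0, 0],
  [0, 0, -45, 0, 0],
  [0, 0, -45, 0, 0],
  [0, 0, 0, -40, 0],
  [0, 0, 0, 0, 0],
])

```text
t: 3.35
eef_pos: [473.0, -221.4, 330.0]
tcp_rot: [2.598, 1.569, 2.742]
ft_force: [0.6, -0.1, 0.9]
opening: 0.996
```

```bash
python3 - <<'E'
from m import *
W=snap('wrist','w1.png'); s=status.state()
print(s['t'],s['eef_pos'],s['tcp_rot'],s['ft_force'],(-W['R'].T@W['t']).round(1))
for b in blobs(W,200):
    cn=np.argwhere(b[3])[:,::-1].astype(np.float32); print(b[:3],[np.round(q,1) for q in cv2.minAreaRect(cn)])
E
```

```text
3.4 [ 474.38581141 -220.88081107  330.58529784] [2.26058406 1.57030411 2.40563786] [0.82448954 1.20874892 0.30540672] [ 463.3 -152.7  489.1]
(4165, [268, 161, 40, 109], [288.0, 214.7]) [array([287.5, 215. ]), array([108.,  39.]), np.float64(90.0)]
```

View pics/w1.png

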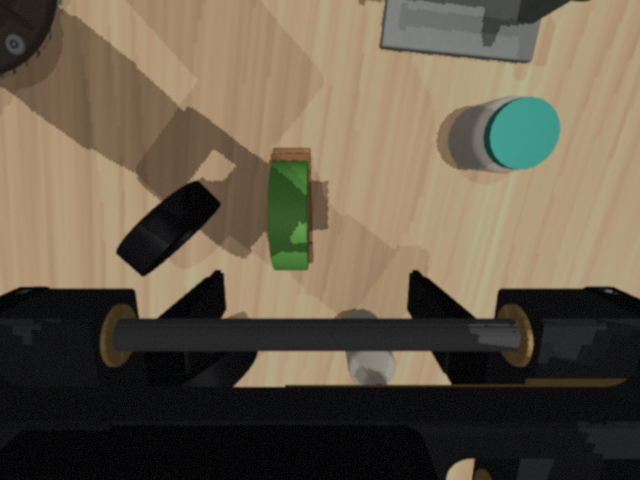

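The wrist picture shows the green ring at (288,215), running straight down the image between rows 161 and 269. It is already parallel to the pads, with the cradle end above it at (290,154). I'll find the ring's centre along its length from the bisector of its two tangent rays, and across it from the rim edges at crest height.

```bash
cat > r.py <<'E'
from m import *
from scipy.spatial.transform import Rotation as Ro
def roll(W,zc=77,show=True):
    s=status.state(); R=Ro.from_euler('xyz',s['tcp_rot']).as_matrix()
    b=blobs(W,200)[0]; m=b[3]; r=np.where(m.any(1))[0]; r0,r1=r[0],r[-1]+1
    o,_=ray(W,0,0)
    def d(u,v): k=ray(W,u,v)[1]; return k/np.linalg.norm(k)
    um=np.median(np.where(m)[1])
    k=d(um,r0)+d(um,r1); P=o+k*(zc-o[2])/k[2]
    rows=range(r0+12,r1-12); L=[(np.where(m[v])[0][0],np.where(m[v])[0][-1]+1) for v in rows]
    return s,R,P,r0,r1,np.array(list(rows)),np.array(L)
E
python3 - <<'E'
from r import *
W=snap('wrist'); s,R,P,r0,r1,rows,L=roll(W)
print(R.round(3)); print('centre along y',P.round(1))
o,_=ray(W,0,0)
# crest row = projection of P + 65 up
cr=proj(W,P+[0,0,65]); print('crest px',cr)
i=np.argmin(abs(rows-cr[1])); l,r=L[i]; print('edges',l,r)
a=onplane(W,l,rows[i],142);b=onplane(W,r,rows[i],142);print(a,b,np.linalg.norm(a-b))
for nm,col in(('L',0),('R',1)): print(nm,L[::10,col])
C=(a+b)/2; C=(a+b)/2
D=R.T@(np.array([C[0],P[1],142])-s['eef_pos']); print('tool-frame offset to crest',D)
# end corners yaw at z=77 ends
e=[onplane(W,np.mean(np.where(blobs(W,200)[0][3][v])[0]),v,77+20) for v in(r0+3,r1-4)];v=e[0]-e[1];print('yaw of length',np.degrees(np.arctan2(-v[0],v[1])),'tool',np.degrees(np.arctan2(R[1,2],R[0,2])))
E
```

```text
[[ 0.001 -0.146  0.989]
 [-0.     0.989  0.146]
 [-1.    -0.     0.   ]]
centre along y [ 439.4 -230.9   77. ]
crest px (np.float64(280.63733667051645), np.float64(227.5082862976806))
edges 266 306
[ 424.71239772 -233.53124226  142.        ] [ 464.88545011 -227.66334206  142.        ] 40.59933978291603
L [268 267 267 266 266 266 267 268 269]
R [307 307 306 305 305 306 306 306 307]
tool-frame offset to crest [188.85636745  -5.83831849 -31.76495703]
yaw of length 7.424033149430123 tool 8.36783427381037
```

>>> apply_moves([
  [0.3, 0, -6, -32, 0],
  [0.3, 45, 0, 0, 0],
  [0.3, 45, 0, 0, 0],
  [0.3, 45, 0, 0, 0],
  [0.3, 30, 0, 0, 0],
  [0.3, 0, 0, 0, 0],
  [0.3, 0, 0, 0, 0],
])

```text
t: 4.15
eef_pos: [445.7, -230.6, 166.3]
tcp_rot: [-0.145, 1.571, 0.003]
ft_force: [0.6, -1.0, -0.1]
opening: 0.698
```

```bash
python3 - <<'E'
from r import *
W=snap('wrist','w2.png'); s,R,P,r0,r1,rows,L=roll(W); print(s['eef_pos'],s['opening'],s['ft_force'])
cr=proj(W,[444.8,-230.9,142]);print(cr,r0,r1,L[::8].tolist())
E
```

```text
[ 445.86653244 -230.90220703  167.06218055] 0.7038473574898927 [ 1.14693837  0.30608917 -0.58409681]
(np.float64(314.53513803931105), np.float64(280.9540018051712)) 158 319 [[282, 345], [281, 346], [280, 347], [280, 348], [279, 348], [279, 348], [278, 348], [278, 348], [278, 348], [278, 349], [278, 348], [278, 348], [278, 348], [278, 348], [278, 348], [279, 347], [280, 347], [280, 346]]
```

View pics/w2.png

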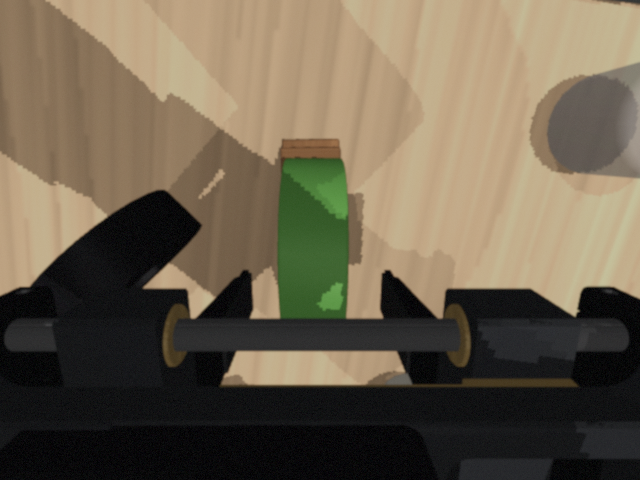

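The ring sits centred between the fingers: its edges are at u=278 and 348, and the tips are at about 250 and 382. The black roll at (130,240) is clear of them. Next I descend and grip.

>>> apply_moves([
  [0.3, 20, 0, -1, 0],
  [0.3, 17, 0, 0, 0],
  [0.3, 0, 0, 0, 0],
  [1, 0, 0, 0, 0],
  [1, 0, 0, 0, 0],
  [1, 0, 0, 0, 0],
  [1, 0, 0, 0, 0],
  [1, 0, 0, 0, 0],
  [1, 0, 0, 0, 0],
  [1, 0, 0, 0, 0],
])

```text
t: 5.2
eef_pos: [444.1, -231.1, 129.2]
tcp_rot: [-0.681, 1.57, -0.534]
ft_force: [-0.8, 0.2, 6.2]
opening: 0.416
```

>>> apply_moves([
  [1, -10, 0, 0, 0],
  [1, -20, 0, 0, 0],
  [1, -40, 0, 0, 0],
  [1, -40, 0, 0, 0],
  [1, -40, 0, 0, 0],
  [1, 0, 0, 0, 0],
  [1, 0, 0, 0, 0],
])

```text
t: 5.9
eef_pos: [443.6, -230.7, 279.0]
tcp_rot: [-0.664, 1.57, -0.516]
ft_force: [0.0, 0.6, -3.2]
opening: 0.42
```

```bash
python3 - <<'E'
from r import *
s=status.state(); print(s['eef_pos'],s['opening']*95,s['ft_force'],s['moment'])
S=snap('side');T=snap('top')
w=np.zeros((480,800,3),np.uint8); w[:,:400]=S['pixels'][:,220:620]; w[:,400:]=T['pixels'][:,180:580]
cv2.imwrite('pics/g1.png',w[:,:,::-1])
E
```

```text
[ 443.59665027 -230.73329587  279.04819406] 39.87977475431359 [ 0.04297729  0.57700496 -3.19735085] [-0.05129116  0.09546065  0.016871  ]
```

View pics/g1.png

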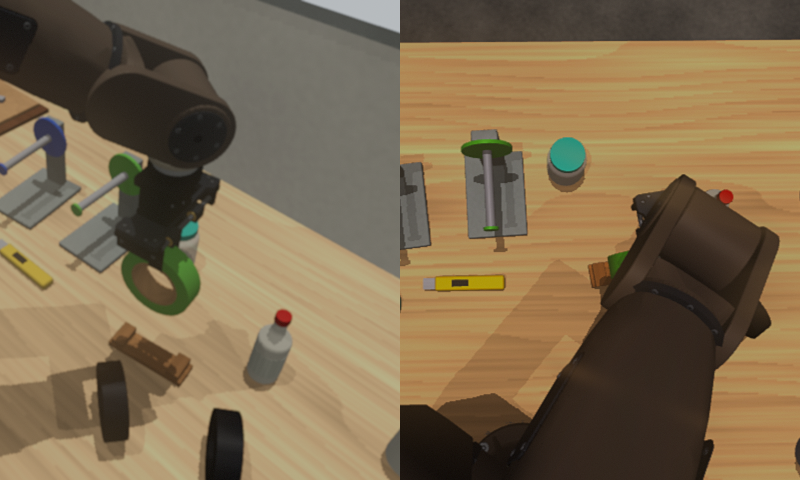

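The roll is held 40 mm wide and weighs 3.2 N, the cradle is empty, and everything else is untouched. In the composite the green collar is at about (77,208) in the side half. Next I move to in front of the green bar's free end.

>>> apply_moves([
  [1, 0, 0, 0, 6],
  [1, 0, 20, 18, 0],
  [1, 0, 45, 0, 0],
  [1, 0, 45, 0, 0],
  [1, 0, 45, 0, 0],
  [1, 0, 45, 0, 0],
  [1, 0, 45, 0, 0],
  [1, 0, 32, 0, 0],
  [1, 0, 0, 0, 0],
  [1, 0, 0, 0, 0],
])

```text
t: 7.0
eef_pos: [449.6, 47.1, 277.5]
tcp_rot: [3.098, 1.569, -3.141]
ft_force: [0.7, 0.5, -2.8]
opening: 0.421
```

>>> apply_moves([
  [1, 30, 0, 0, 0],
  [1, 30, 0, 0, 0],
  [1, 29, 0, 0, 0],
  [1, 0, 0, 0, 0],
  [1, 0, 0, 0, 0],
  [1, 0, 0, 0, 0],
])

```text
t: 7.6
eef_pos: [450.7, 46.1, 190.7]
tcp_rot: [-0.061, 1.569, -0.019]
ft_force: [-0.1, -0.1, -2.4]
opening: 0.418
```

```bash
python3 - <<'E'
from r import *
W=snap('wrist');S=snap('side')
s=status.state(); R=Ro.from_euler('xyz',s['tcp_rot']).as_matrix();print(s['eef_pos'],s['ft_force'],s['opening']);print(R.round(3))
print('collar tool',R.T@(np.array([516.9,49.3,150])-s['eef_pos']))
for b in blobs(W,30): print('W',b[:3])
for b in blobs(S,30): print('S',b[:3])
for c,n in((W,'w'),(S,'s')): print(n,proj(c,[516.9,49.3,150]),proj(c,[672,55.8,150]))
w=np.zeros((480,800,3),np.uint8); w[:,:300]=S['pixels'][:,170:470]; w[:375,300:]=cv2.resize(W['pixels'],(500,375))
cv2.imwrite('pics/b1.png',w[:,:,::-1])
E
```

```text
[450.57573761  46.36958212 190.79069214] [ 0.9923835   0.17575245 -2.73396028] 0.4179497861563384
[[ 0.002 -0.042  0.999]
 [-0.     0.999  0.042]
 [-1.    -0.     0.002]]
collar tool [40.93214853  0.12354418 66.30173187]
W (13375, [272, 159, 89, 160], [316.1, 241.0])
W (1483, [278, 351, 78, 20], [316.2, 360.3])
W (978, [611, 206, 29, 49], [628.0, 235.3])
W (799, [415, 249, 22, 40], [425.3, 269.4])
W (180, [614, 286, 26, 13], [630.5, 290.0])
S (1565, [245, 197, 57, 65], [278.4, 228.2])
S (896, [330, 153, 34, 42], [347.7, 173.2])
S (73, [292, 204, 10, 11], [296.2, 209.2])
w (np.float64(426.05858947032976), np.float64(270.34840721680837)) (np.float64(683.4983112758514), np.float64(270.2246813732288))
s (np.float64(296.24093881560503), np.float64(209.3322177413608)) (np.float64(346.2233995695317), np.float64(174.82036577229928))
```

View pics/b1.png

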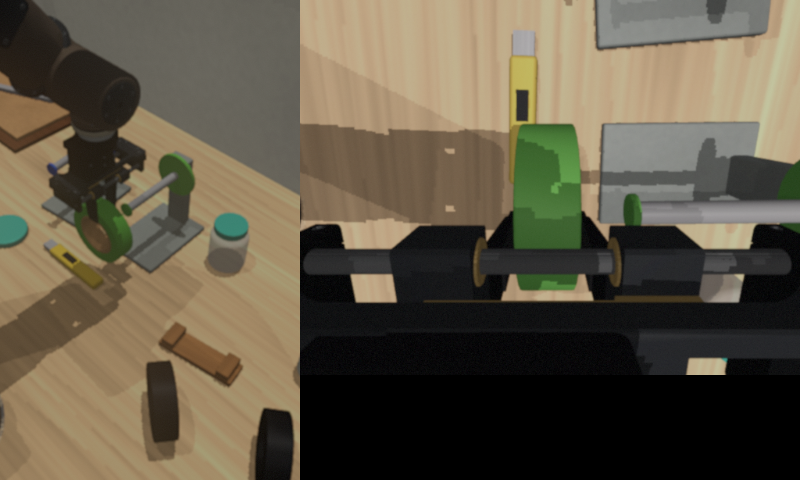

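The predicted collar position (426,270) matches the wrist view (425,269), and the bar runs level along the tool's z axis at the bore's height. I can thread the roll on now.

>>> apply_moves([
  [1, 0, 0, 15, 0],
  [1, 0, 0, 15, 0],
  [1, 0, 0, 15, 0],
  [1, 0, 0, 15, 0],
  [1, 0, 0, 15, 0],
  [1, 0, 0, 0, 0],
  [1, 0, 0, 0, 0],
])

```text
t: 8.4
eef_pos: [524.6, 49.8, 190.0]
tcp_rot: [0.237, 1.571, 0.28]
ft_force: [-0.4, 0.0, -3.1]
opening: 0.418
```

>>> apply_moves([
  [1, 0, 0, 15, 0],
  [1, 0, 0, 15, 0],
  [1, 0, 0, 15, 0],
  [1, 0, 0, 15, 0],
  [1, 0, 0, 15, 0],
  [1, 0, 0, 0, 0],
  [1, 0, 0, 0, 0],
])

```text
t: 9.1
eef_pos: [598.9, 53.0, 189.6]
tcp_rot: [2.95, 1.57, 2.993]
ft_force: [-0.0, -0.6, -3.1]
opening: 0.423
```

>>> apply_moves([
  [1, 5, 0, 0, 0],
  [1, 5, 0, 0, 0],
  [1, 3, 0, 0, 0],
  [1, 0, 0, 0, 0],
  [1, 0, 0, 0, 0],
])

```text
t: 9.6
eef_pos: [599.8, 53.0, 176.6]
tcp_rot: [2.486, 1.571, 2.528]
ft_force: [-0.1, -0.8, -3.3]
opening: 0.416
```

```bash
python3 - <<'E'
from r import *
W=snap('wrist');S=snap('side')
s=status.state(); print(s['t'],s['eef_pos'],s['ft_force'],s['moment'])
w=np.zeros((480,800,3),np.uint8); w[:,:300]=cv2.resize(S['pixels'][110:290,240:353],(300,480),interpolation=2); w[:375,300:]=cv2.resize(W['pixels'],(500,375))
cv2.imwrite('pics/b2.png',w[:,:,::-1])
E
```

```text
9.7 [599.94435648  53.0257244  176.74723689] [ 0.26625237  0.18255952 -2.63175967] [-0.08758843  0.01883159  0.03988501]
```

View pics/b2.png

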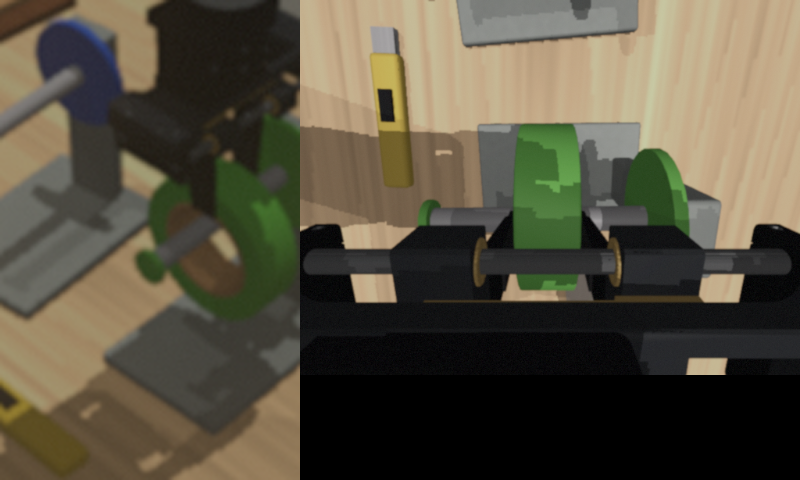

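The roll is threaded. The side crop shows the bar through the bore, with the collar in front at (150,265), and the wrist crop shows the disc beyond at (655,195). I'll lower it gently until the bar takes the weight.

>>> apply_moves([
  [1, 1, 0, 0, 0],
  [1, 1, 0, 0, 0],
  [1, 0, 0, 0, 0],
  [1, 0, 0, 0, 0],
])

```text
t: 10.1
eef_pos: [599.9, 53.0, 174.6]
tcp_rot: [1.44, 1.571, 1.483]
ft_force: [0.3, -0.7, -2.5]
opening: 0.413
```

>>> apply_moves([
  [1, 1, 0, 0, 0],
  [1, 0, 0, 0, 0],
  [1, 0, 0, 0, 0],
])

```text
t: 10.4
eef_pos: [600.0, 53.0, 174.3]
tcp_rot: [0.021, 1.57, 0.064]
ft_force: [-3.5, -0.3, 6.0]
opening: 0.421
```

Force z flipped to +6 N, so the roll rests on the bar. Now I open partway, which leaves clearance to the disc, and rise.

>>> apply_moves([
  [0.4, 0, 0, 0, 0],
  [0.4, 0, 0, 0, 0],
  [0.4, 0, 0, 0, 0],
  [0.4, 0, 0, 0, 0],
  [0.4, -10, 0, 0, 0],
  [0.4, -20, 0, 0, 0],
  [0.4, -35, 0, 0, 0],
  [0.4, 0, 0, 0, 0],
  [0.4, 0, 0, 0, 0],
])

```text
t: 11.3
eef_pos: [600.0, 53.0, 239.7]
tcp_rot: [-0.03, 1.569, 0.012]
ft_force: [0.3, 0.3, -0.9]
opening: 0.6
```

```bash
python3 - <<'E'
from r import *
W=snap('wrist');S=snap('side')
s=status.state(); print(s['t'],s['eef_pos'],s['ft_force'],s['opening'])
for b in blobs(W,100): print('W',b[:3])
w=np.zeros((480,800,3),np.uint8); w[:,:300]=cv2.resize(S['pixels'][130:290,260:360],(300,480),interpolation=2); w[:375,300:]=cv2.resize(W['pixels'],(500,375))
cv2.imwrite('pics/b3.png',w[:,:,::-1])
E
```

```text
11.4 [599.50871969  53.03172653 238.14158644] [0.68005552 0.11189733 0.18208385] 0.5971495307081743
W (9426, [285, 159, 62, 160], [315.7, 238.5])
W (4641, [395, 181, 49, 137], [420.6, 243.4])
W (446, [192, 232, 18, 39], [198.7, 251.0])
```

View pics/b3.png

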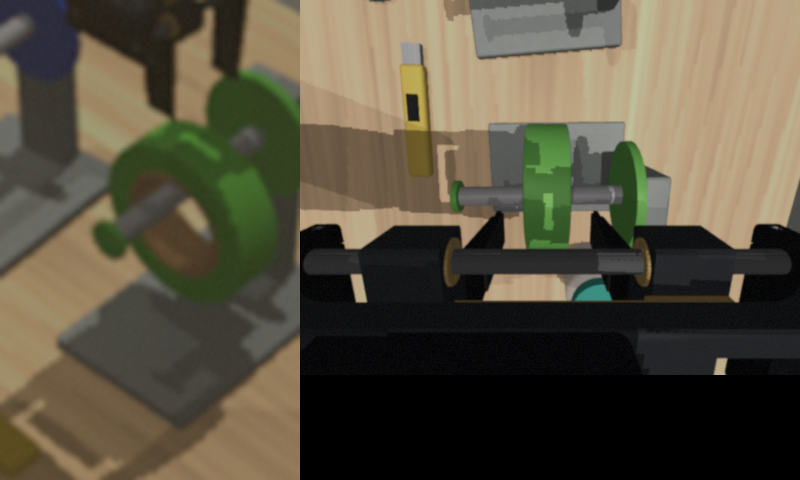

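The roll hangs freely on the bar between the collar (457,195) and the disc (628,195) in the wrist crop, and the knife is untouched. Next I shut the fingers, back off behind the roll's front face, lower and push.

>>> apply_moves([
  [1, 0, 0, -20, 0],
  [1, 0, 0, -20, 0],
  [1, 0, 0, -10, 0],
  [1, 0, 0, 0, 0],
  [1, 0, 0, 0, 0],
  [1, 0, 0, 0, 0],
  [1, 30, 0, 0, 0],
  [1, 20, 0, 0, 0],
  [1, 11, 0, 0, 0],
  [1, 0, 0, 0, 0],
])

```text
t: 12.4
eef_pos: [549.9, 50.9, 176.4]
tcp_rot: [3.035, 1.568, 3.077]
ft_force: [0.5, -0.8, 0.5]
opening: 0.009
```

>>> apply_moves([
  [1, 0, 0, 5, 0],
  [1, 0, 0, 5, 0],
  [1, 0, 0, 3, 0],
  [1, 0, 0, 3, 0],
  [1, 0, 0, 3, 0],
  [1, 0, 0, 3, 0],
  [1, 0, 0, 3, 0],
  [1, 0, 0, 3, 0],
  [1, 0, 0, 0, 0],
])

```text
t: 13.3
eef_pos: [578.2, 52.1, 177.6]
tcp_rot: [0.271, 1.571, 0.313]
ft_force: [-0.9, 0.2, 0.2]
opening: 0.005
```

```bash
python3 - <<'E'
from r import *
W=snap('wrist');S=snap('side')
s=status.state(); R=Ro.from_euler('xyz',s['tcp_rot']).as_matrix();print(s['t'],s['eef_pos'],s['ft_force'],s['opening'],R[:,2].round(3))
b=blobs(W,100)
for x in b: print('W',x[:3])
w=np.zeros((480,800,3),np.uint8); w[:,:300]=cv2.resize(S['pixels'][130:290,260:360],(300,480),interpolation=2); w[:375,300:]=cv2.resize(W['pixels'],(500,375))
cv2.imwrite('pics/b4.png',w[:,:,::-1])
E
```

```text
13.4 [578.11626001  52.0389548  177.56307415] [ 0.22473969 -0.4706882  -0.21910881] 0.006703614528055631 [0.999 0.043 0.001]
W (10791, [327, 161, 92, 143], [372.3, 227.2])
W (9980, [446, 191, 102, 129], [498.9, 258.2])
W (1037, [467, 351, 67, 21], [500.8, 359.4])
W (762, [193, 255, 24, 52], [202.3, 280.4])
```

View pics/b4.png

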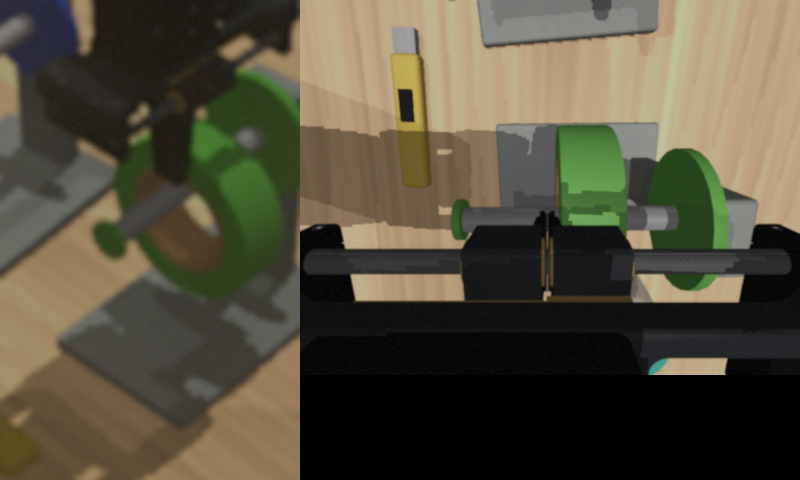

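The shut fingers are at the roll's front face (547,235) with the disc still ahead at (680,220). I'll keep pushing in small steps and watch the force.

>>> apply_moves([
  [1, 0, 0, 3, 0],
  [1, 0, 0, 3, 0],
  [1, 0, 0, 3, 0],
  [1, 0, 0, 3, 0],
  [1, 0, 0, 3, 0],
  [1, 0, 0, 3, 0],
  [1, 0, 0, 3, 0],
  [1, 0, 0, 0, 0],
])

```text
t: 14.2
eef_pos: [599.4, 53.0, 177.6]
tcp_rot: [0.088, 1.57, 0.131]
ft_force: [0.2, -0.5, -0.6]
opening: 0.003
```

>>> apply_moves([
  [1, 0, 0, 3, 0],
  [1, 0, 0, 3, 0],
  [1, 0, 0, 2, 0],
  [1, 0, 0, 2, 0],
  [1, 0, 0, 0, 0],
])

```text
t: 14.7
eef_pos: [609.2, 53.4, 177.6]
tcp_rot: [0.082, 1.57, 0.125]
ft_force: [-0.0, 0.5, 1.0]
opening: 0.006
```

```bash
python3 - <<'E'
from r import *
W=snap('wrist','w5.png')
s=status.state(); R=Ro.from_euler('xyz',s['tcp_rot']).as_matrix();print(s['t'],s['eef_pos'],s['ft_force'])
for x in blobs(W,100): print('W',x[:3])
E
```

```text
14.75 [609.16288356  53.36408581 177.61851136] [ 0.6153931  -0.92951913  0.10425743]
W (17072, [327, 160, 148, 159], [398.7, 238.1])
W (911, [134, 255, 31, 52], [145.7, 280.4])
W (683, [424, 351, 42, 21], [443.4, 360.1])
```

View pics/w5.png

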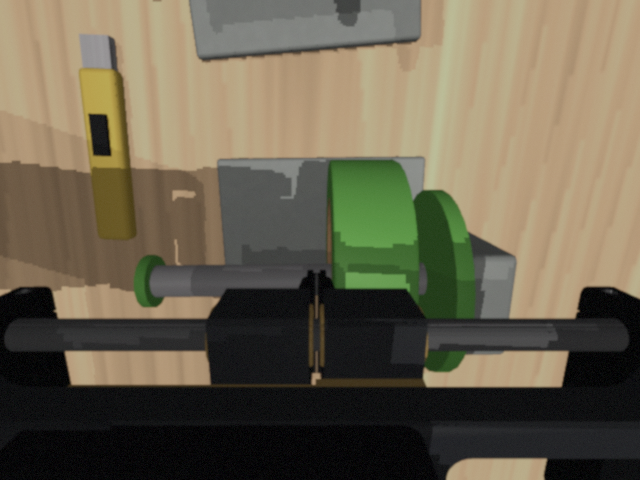

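The roll's front face stays at u=328 against the fingers, so it is sliding along with them. A small gap to the disc is left at (420,280), so I continue slowly.

>>> apply_moves([
  [1, 0, 0, 2, 0],
  [1, 0, 0, 2, 0],
  [1, 0, 0, 2, 0],
  [1, 0, 0, 0, 0],
])

```text
t: 15.15
eef_pos: [615.2, 53.7, 177.6]
tcp_rot: [0.124, 1.57, 0.167]
ft_force: [-0.6, -0.1, 0.7]
opening: 0.005
```

>>> apply_moves([
  [1, 0, 0, 1, 0],
  [1, 0, 0, 1, 0],
  [1, 0, 0, 1, 0],
  [1, 0, 0, 0, 0],
])

```text
t: 15.55
eef_pos: [618.0, 53.8, 177.6]
tcp_rot: [0.313, 1.571, 0.355]
ft_force: [-1.3, 0.4, 0.3]
opening: 0.006
```

>>> apply_moves([
  [1, 0, 0, 1, 0],
  [1, 0, 0, 1, 0],
  [1, 0, 0, 0, 0],
])

```text
t: 15.85
eef_pos: [620.0, 53.9, 177.6]
tcp_rot: [0.328, 1.571, 0.37]
ft_force: [-1.2, 0.8, -0.3]
opening: 0.006
```

>>> apply_moves([
  [1, 0, 0, 1, 0],
  [1, 0, 0, 1, 0],
  [1, 0, 0, 0, 0],
])

```text
t: 16.15
eef_pos: [621.1, 53.9, 177.6]
tcp_rot: [-3.134, 1.569, -3.091]
ft_force: [-6.6, -0.8, 2.8]
opening: 0.005
```

```bash
python3 - <<'E'
from r import *
W=snap('wrist','w6.png')
s=status.state(); print(s['t'],s['eef_pos'],s['ft_force'])
E
```

```text
16.2 [621.07455109  53.8721601  177.56472049] [-6.49698873 -1.32326734  3.66609941]
```

View pics/w6.png

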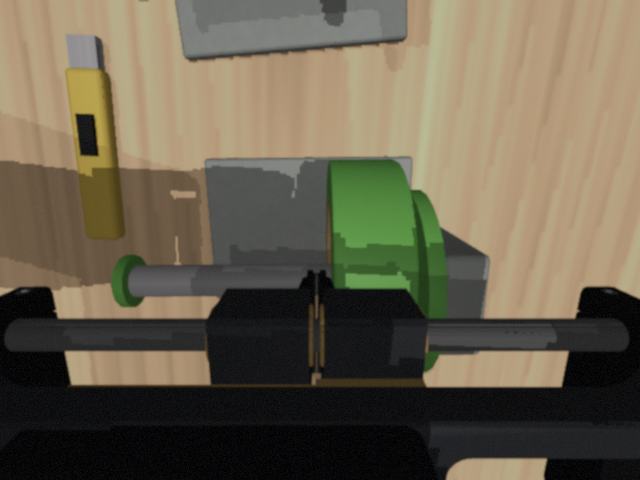

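The force rose to 6.5 N and the roll's far face meets the disc, with no bar visible between them. I'll press a touch more to square it, then back off straight and rise.

>>> apply_moves([
  [1, 0, 0, 1, 0],
  [1, 0, 0, 0, 0],
  [1, 0, 0, 0, 0],
])

```text
t: 16.5
eef_pos: [621.2, 53.9, 177.5]
tcp_rot: [-3.132, 1.567, -3.09]
ft_force: [-12.4, -2.4, 5.3]
opening: 0.003
```

>>> apply_moves([
  [1, 0, 0, -3, 0],
  [1, 0, 0, -10, 0],
  [1, 0, 0, -20, 0],
  [1, -30, 0, 0, 0],
  [1, -40, 0, 0, 0],
  [1, -40, 0, 0, 0],
  [1, -30, 0, -30, 0],
  [1, 0, 0, -30, 0],
  [1, 0, 0, 0, 0],
  [1, 0, 0, 0, 0],
])

```text
t: 17.5
eef_pos: [529.8, 50.0, 318.1]
tcp_rot: [0.0, 1.569, 0.043]
ft_force: [0.1, 0.2, 0.2]
opening: 0.008
```

```bash
python3 - <<'E'
from r import *
W=snap('wrist');S=snap('side');T=snap('top')
s=status.state(); print(s['t'],s['eef_pos'],s['ft_force'])
for n,c in(('W',W),('S',S),('T',T)):
    for x in blobs(c,30): print(n,x[:3])
b=blobs(W,300)[0][3]
rows=np.where(b.any(1))[0]
for v in rows[::10]:
    u=np.where(b[v])[0]; print(v,u[0],u[-1],end=' | ')
ax=np.array([.9991,.0424,0]); k=np.array([516.9,49.3,150]); root=k+ax*152
for n,c in(('W',W),('S',S),('T',T)):
    for nm,q in(('front crest',root-40*ax+[0,0,36]),('back crest',root+[0,0,36]),('front bottom',root-40*ax-[0,0,94]),('disc top',root+[0,0,50])): print(n,nm,np.round(proj(c,q),1))
E
```

```text
17.65 [530.5179811   49.9887453  317.13179378] [-0.66724761  0.22558022 -0.14150837]
W (9010, [398, 157, 99, 127], [450.9, 221.3])
W (172, [298, 214, 7, 30], [301.0, 228.3])
S (1754, [312, 153, 54, 67], [343.9, 183.1])
S (76, [292, 204, 10, 11], [296.3, 209.1])
T (269, [291, 148, 11, 31], [295.4, 163.5])
157 419 454 | 167 408 467 | 177 404 481 | 187 401 488 | 197 400 492 | 207 399 495 | 217 399 495 | 227 426 496 | 237 425 495 | 247 400 493 | 257 402 491 | 267 405 486 | 277 409 476 | W front crest [431.8 235.9]
W back crest [478.5 235.9]
W front bottom [397.4 211. ]
W disc top [486.2 239.9]
S front crest [333.4 170.5]
S back crest [345.9 162.1]
S front bottom [331.9 216.5]
S disc top [346.2 156.7]
T front crest [266.1 165.7]
T back crest [265.2 145. ]
T front bottom [273.1 182.2]
T disc top [264.3 142.7]
```

```bash
python3 - <<'E'
from r import *
W=snap('wrist')
p=W['pixels'].astype(int)
for v in (190,205,236,262): print(v,[(u,*p[v,u]) for u in range(394,502,3)])
ax=np.array([.9991,.0424,0]); k=np.array([516.9,49.3,150])
def along(v,z,us):
    return [round(float((onplane(W,u,v,z)-k)@ax),1) for u in us]
print('crest edge s',along(236,186,[425,478,486]),'bottom s',along(211,56,[398.5]),'disc-top back',along(240,200,[496]))
E
```

```text
190 [(394, np.int64(77), np.int64(79), np.int64(77)), (397, np.int64(74), np.int64(76), np.int64(74)), (400, np.int64(47), np.int64(59), np.int64(42)), (403, np.int64(35), np.int64(60), np.int64(27)), (406, np.int64(58), np.int64(57), np.int64(35)), (409, np.int64(84), np.int64(63), np.int64(45)), (412, np.int64(82), np.int64(61), np.int64(43)), (415, np.int64(75), np.int64(55), np.int64(40)), (418, np.int64(71), np.int64(53), np.int64(38)), (421, np.int64(66), np.int64(57), np.int64(36)), (424, np.int64(32), np.int64(58), np.int64(22)), (427, np.int64(30), np.int64(56), np.int64(21)), (430, np.int64(52), np.int64(89), np.int64(39)), (433, np.int64(82), np.int64(136), np.int64(62)), (436, np.int64(84), np.int64(137), np.int64(65)), (439, np.int64(83), np.int64(136), np.int64(63)), (442, np.int64(82), np.int64(136), np.int64(63)), (445, np.int64(83), np.int64(136), np.int64(64)), (448, np.int64(80), np.int64(134), np.int64(60)), (451, np.int64(83), np.int64(136), np.int64(64)), (454, np.int64(83), np.int64(137), np.int64(65)), (457, np.int64(82), np.int64(135), np.int64(63)), (460, np
[... 5476 characters left out ...]
4(126), np.int64(57)), (466, np.int64(78), np.int64(128), np.int64(59)), (469, np.int64(79), np.int64(132), np.int64(61)), (472, np.int64(55), np.int64(93), np.int64(42)), (475, np.int64(33), np.int64(58), np.int64(23)), (478, np.int64(33), np.int64(60), np.int64(27)), (481, np.int64(63), np.int64(105), np.int64(49)), (484, np.int64(84), np.int64(138), np.int64(64)), (487, np.int64(86), np.int64(139), np.int64(66)), (490, np.int64(101), np.int64(131), np.int64(86)), (493, np.int64(121), np.int64(121), np.int64(116)), (496, np.int64(119), np.int64(120), np.int64(114)), (499, np.int64(118), np.int64(118), np.int64(113))]
crest edge s [106.4, 151.5, 158.3] bottom s [113.3] disc-top back [159.9]
```

The crest's back edge is at s≈150.5–151 along the bar and the disc face is at s≈151.8, so they match within the measuring error. The front face's crest and bottom agree to about 1 mm, so the roll is not tilted. The push also stopped dead at 12 N. I'm handing in.

```bash
python3 -c "
from h import *
s=status.state();print(s['t'],s['ft_force']);print(env.job_done())"
```

```text
17.7 [-0.37093757  0.58756923 -0.03377264]
the job is handed in; nothing more can be done
None
```

The green tape roll now hangs on the bar of the green-disc holder, pushed home against the disc. I handed the job in at 17.7 s of the allowed 53 s. I gripped it across its width and lifted it from the cradle. I then threaded it over the collar, set it down on the bar, and pushed its front face with the shut fingers.

- **Seating:** the push stopped at about 12 N with the arm no longer advancing. In the last wrist picture the roll's back edge lay about 0.6–1.3 mm short of the disc face, depending on which edges are used. That is within the roughly 2 mm calibration, so the picture alone does not prove it is flush.
- **Tilt:** the front face at the top and bottom agrees to about 1.3 mm.
- **Robot clear:** the gripper was well above the roll, and the wrist force was under 1 N, at its noise level.
- **Other objects:** the knife looked unmoved in the later wrist views. I did not measure the jar, bottle and lid again after the push, but the arm did not come near them.

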